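# Make up two laboratory sampling kits

## Task

Make up the two sampling kits from the stock in the middle of the bench: the tall round bottle, the squat jar and the vial go into the long tray with three recesses (the jar in the big middle one, the bottle in the larger end one, the vial in the smallest), and the flat-sided bottle and the steel density cup go into the rectangular and the round recess of the short tray with two. They are filled, so never tip them over; set each down in its recess rather than dropping it, and leave all five standing upright, flat on the floor of their recesses.

Things in the scene. Friction and masses are not known exactly. Their poses are not given: they have to be found in the camera images.
- bottle_mid (a point): Tall round bottle, white plastic with a small grey cap; body 50 mm in diameter, straight for 68 mm above its foot, 96 mm tall in all (cap 30 mm in diameter). About 0.15 kg. Origin: its centre, half-way up; z points up along it.
- jar_mid (a point): Squat wide jar, white, with a black screw lid of about the same width as the jar; 60 mm in diameter, 62 mm tall. About 0.15 kg. Origin: its centre, half-way up; z points up along it.
- vial_mid (a point): Slender amber glass vial with a white cap, the thinnest container; 28 mm in diameter, straight for 54 mm above its foot, 70 mm tall. About 0.05 kg. Origin: its centre, half-way up; z points up along it.
- flat_mid (a point): Flat-sided (rectangular) bottle, white plastic, with a small round grey cap; body 66 mm long (its x) by 38 mm wide (its y) by 70 mm tall, 90 mm tall in all with the neck and the 30 mm cap. About 0.15 kg. Origin: its centre, half-way up; z points up along it.
- cup_mid (a point): Density cup: plain stainless steel cylinder, 46 mm in diameter, with a shallow conical steel lid; straight sides up to 52 mm, 60 mm tall. About 0.2 kg. Origin: its centre, half-way up; z points up along it.
- tray_long: Long kit tray, fixed: white plastic slab 236 (its x) by 96 by 14 mm thick, three round recesses in a row on its centre line, 8 mm deep, dark-lined, floors 6 mm above the bench. Origin: centre of its underside. Recess centres: 70 mm wide at x = -75 mm (tall bottle), 80 mm wide at x = +8 mm (jar), 50 mm wide at x = +84 mm (vial). The -x end is nearer the robot; turned up to 17 degrees.
- tray_short: Short kit tray, fixed: white plastic slab 184 (its x) by 96 by 14 mm thick, two recesses on its centre line, 8 mm deep, dark-lined, floors 6 mm above the bench. Origin: centre of its underside. Recess centres: rectangle 86 (x) by 58 mm (y) at x = -39 mm (flat-sided bottle), round 66 mm wide at x = +47 mm (density cup). The -x end is nearer the robot; turned up to 17 degrees.

How it is judged:
By the outcome, as a careful person would: the job done as asked, in the order asked, and still so for the second after the job is handed in, with the robot touching nothing.
It also fails if it takes over 128 s, if anything falls off the work surface, if the arm or the gripper's body presses on something with over 40 N, if the wrist force passes 120 N, or if a joint passes its speed limit or range.

## Robot

A 6-joint arm with a two-finger parallel gripper is mounted at the origin on the work surface. World frame = base frame: x ahead of the robot, y to its left, z up, the work surface at z = 0. Lengths are in mm, angles in rad, forces in N, time in s.
With the tool pointing down it reaches from about 325 to 925 mm from the base axis. Payload 3.1 kg.
Tool frame: the origin (TCP) lies at the very end of the fingers, on their centre line; the grasp point (between the pads) lies bot.pinch_z behind it (bot.pinch_z is the distance from the TCP to the grasp point, in mm); z points along the fingers, y is the direction in which the jaws open and shut (so a half turn about z gives the same grasp; the last joint's range is limited). The gripper opens to 85 mm and grips with 20 to 120 N. Pads are 22 mm wide; open, the fingers measure 114 mm over their backs; the gripper's body (76 mm by 85 mm) begins 54 mm behind the grasp point. The pads swing forward as they close: fully open they stand 13 mm farther back than shut.
Start: joints at [-1.311, 0.217, 1.613, -0, 1.311, -0.112], TCP at [227.08, -582.301, 231.3] pointing down, gripper open.
Joint ranges: [-2.75, 2.75], [-0.78, 2.1], [0.31, 2.55], [-1.13, 4.27], [0.13, 2.63], [-2.58, 2.58]. Speed limits (rad/s): [2.79, 2.79, 3.14, 3.14, 3.14, 3.14].

## Interface

Orientations are given as a unit quaternion [x, y, z, w].
In Python, from station import bot, imaging, job_done gives the robot as it stands. The module is installed in compiled form; this text tells all that it offers.
- The arm moves only by the tool send_rows, never from a script. Its argument "commands" is one flat list of numbers, 6 for each row, row after row: the shift along the tool's x, y, z in m, then the turn, a rotation vector about the tool's x, y, z in rad. In form: [tx, ty, tz, rx, ry, rz, tx, ty, tz, rx, ry, rz, ...]. A call has 1 to 8 rows; each row is the pose to reach, as a shift and turn from the pose commanded when the call began, along the tool's axes at that moment; what a row does not reach only later rows make up. A row lasts 1/12 s, in which the tool goes at most 41.7 mm and 7.16 degrees, less where a joint would pass 70% of its speed; a pose out of reach is approached as far as the arm can. A call with a gripper value outside its range is refused whole. "fingers" is the closure, from -1 (fully open) to 1 (shut), set as the call begins (left out, the last holds). The fingers move at their own pace and stop on an object; "force" is the grip in N (left out, the last holds). Time passes only in rows, so rows that repeat a pose let the fingers close. It gives the time, the measured TCP pose, the force and the opening at its end, in the units of the state.
- bot.get_state(): the state, without advancing time (a new reading comes with each control period).
- imaging.get_image(name): name is "scene" or "top" or "wrist"; returns a dict with "image" (420x560x3 uint8, blue, green, red), "z_map" (420x560 float32, mm along the optical axis (not along the pixel's ray), 0 where there is no reading), "K" (3x3 intrinsics, pixels), "rvec" (rotation vector, rad) and "tvec" (3), from world to camera coordinates, as OpenCV has them. Camera axes: x right, y down, z forward; pixel columns grow to the right and rows downward; lengths in mm; the calibration is good to about 2 mm. A picture is of the moment at which its call begins.
- job_done(): hands the job in, once; it reports no verdict.
The state is a dict: "clock": time; "joints": joint angles; "joint_velocities": joint speeds; "tau": joint torques, N m; "tool_pos": TCP position; "tool_rot": TCP orientation; "contact_force": force on the tool from outside, world axes, zero at the start; "ft_torque": the same for the moment, N m; "grip_width": finger opening in mm.
Only numpy, scipy, OpenCV 4.12 (cv2) and the standard library are available. Lean on these libraries where they do the work, as an engineer would, in place of code of your own. Each camera call takes 0.05 s, during which the arm holds its last target.

## Working session

There is one attempt and no reset: what is moved stays moved. The work goes in short steps, Python scripts to look and compute and a tool call to move; the robot and the scene stay as the last step left them, time stands still between calls to the robot, and variables do not carry over. Pictures are saved under pics/ and viewed, and the job is handed in when it is done.

Besides the shell and the picture viewer there is one more tool, called after "Emit:" in YAML: its name, and indented under it one key for each argument. send_rows: Moves the arm, as the interface text tells. Its arguments: {"type":"object","properties":{"commands":{"type":"array"},"fingers":{"type":"number"},"force":{"type":"number"}},"required":["commands"]}

```bash
mkdir -p pics
cat > h.py <<'E'
import numpy as np, cv2
from station import bot, imaging, job_done
from scipy.spatial.transform import Rotation as R
def cam(name):
    d=imaging.get_image(name); d['R']=cv2.Rodrigues(np.array(d['rvec'],float))[0]; d['t']=np.array(d['tvec'],float).ravel(); d['K']=np.array(d['K'],float); return d
def ray(d,u,v,z):
    c=-d['R'].T@d['t']; r=d['R'].T@np.linalg.inv(d['K'])@np.array([u,v,1.]); return c+r*(z-c[2])/r[2]
def proj(d,p):
    q=d['K']@(d['R']@np.array(p,float)+d['t']); return q[:2]/q[2]
def cloud(d):
    z=d['z_map']; v,u=np.indices(z.shape); P=np.stack([u*z,v*z,z],-1)@np.linalg.inv(d['K']).T
    W=(P-d['t'])@d['R']; W[z==0]=np.nan; return W
E
python3 - <<'E'
from h import *
print(bot.get_state(), bot.pinch_z)
for n in ('scene','top','wrist'):
    d=cam(n); cv2.imwrite(f'pics/{n}0.png',d['image']); print(n,(-d['R'].T@d['t']).round(), d['K'][0,0])
E
```

```text
{'clock': 0.0, 'joints': array([-1.31121486e+00,  2.17784357e-01,  1.61491204e+00, -5.63853598e-06,
        1.31130743e+00, -1.12169543e-01]), 'joint_velocities': array([-3.99137110e-04, -1.11841565e-03, -2.42276512e-04, -1.72577708e-03,
       -8.85067364e-04,  6.79391577e-07]), 'tau': array([-4.34293906e-05, -3.96847486e+01, -3.03850543e+01, -2.96866192e-04,
        9.80645738e-03, -1.67378465e-05]), 'tool_pos': array([ 226.85732377, -581.50608542,  229.96108067]), 'tool_rot': array([ 9.82773979e-01,  1.84807609e-01, -9.14951540e-05, -1.20211350e-03]), 'contact_force': array([-0.81221569,  0.3296434 ,  0.06607685]), 'ft_torque': array([-0.0371588 ,  0.0382209 ,  0.04707897]), 'grip_width': 85.34720581991502} 18.700000000000003
scene [962. -30. 721.] 402.1311939822534
top [489.  18. 796.] 395.5474884889001
wrist [ 294. -555.  373.] 371.3179429369424
```

View pics/top0.png

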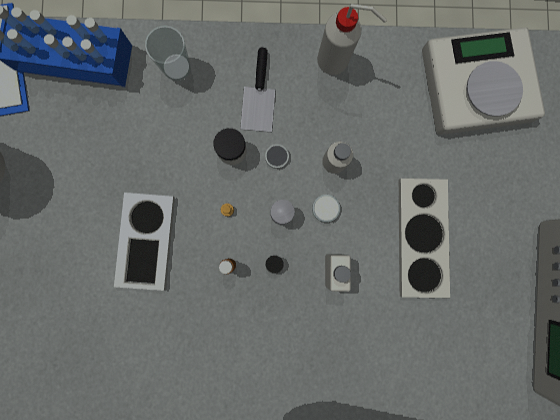

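View pics/scene0.png

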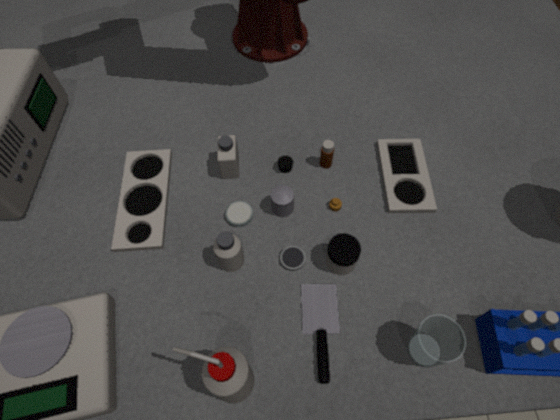

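The top view has up = +x. It shows:
- **Jar:** black lid at (229,145).
- **Tall bottle:** (340,155).
- **Flat bottle:** (341,273).
- **Cup:** conical lid at (283,212).
- **Vial:** (227,266).
- **Long tray:** on the right, around (424,235).
- **Short tray:** on the left, around (145,240).
- **Distractors:** small loose items at (275,264), (227,210), (326,208) and (277,156).

Next I'll measure positions.

Run:
```python
from h import *
d=cam('top'); s=cam('scene'); W=cloud(d); V=cloud(s)
np.savez('c0.npz',W=W,V=V)
img=d['image']; hsv=cv2.cvtColor(img,cv2.COLOR_BGR2HSV); g=hsv[...,2]
print('bench z',np.nanmedian(W[300:390,150:280,2]),np.nanmedian(V[100:130,350:370,2]))
P=np.concatenate([W.reshape(-1,3),V.reshape(-1,3)]); 
for n,(u,v) in dict(jar=(229,145),bottle=(340,155),flat=(341,273),cup=(283,212),vial=(227,266)).items():
    c=W[v,u]
    for nm,C in(('top',W),('scene',V)):
        q=C.reshape(-1,3); q=q[(np.hypot(q[:,0]-c[0],q[:,1]-c[1])<55)&(q[:,2]>12)]
        zt=np.percentile(q[:,2],99); t=q[q[:,2]>zt-5]
        print(n,nm,c.round(),'ztop',zt.round(1),'topcent',((t[:,:2].min(0)+t[:,:2].max(0))/2).round(1),'ext',np.ptp(t[:,:2],axis=0).round(),'all',q[:,:2].min(0).round(),q[:,:2].max(0).round())
# trays: recess dark contours
m=(g<60).astype(np.uint8); 
for name,(x0,x1) in dict(long=(400,455),short=(110,178)).items():
    mm=np.zeros_like(m); mm[175:300,x0:x1]=m[175:300,x0:x1]
    for c in cv2.findContours(mm,0,2)[0]:
        if cv2.contourArea(c)>200:
            w=np.array([ray(d,*p[0],14) [:2]for p in c],np.float32); r=cv2.minAreaRect(w); print(name,r)
    mm=((g>105)&(hsv[...,1]<40)).astype(np.uint8)*0+((g>130)).astype(np.uint8); k=np.zeros_like(mm);k[175:300,x0-5:x1+5]=mm[175:300,x0-5:x1+5]
    c=max(cv2.findContours(k,0,2)[0],key=cv2.contourArea)
    w=np.array([ray(d,*p[0],14)[:2] for p in c],np.float32); print(name,'outer',cv2.minAreaRect(w),cv2.boxPoints(cv2.minAreaRect(w)).round())
cv2.imwrite('pics/z1.png',cv2.resize(img[120:310,100:470],None,fx=2.1,fy=2.1,interpolation=cv2.INTER_CUBIC))
```

```text
bench z 0.7964280541928326 0.9274509151854413
jar top [670.  94.  64.] ztop 65.9 topcent [673.   94.8] ext [58. 58.] all [644.  65.] [702. 124.]
jar scene [670.  94.  64.] ztop 65.3 topcent [673.2  95.2] ext [59. 59.] all [644.  66.] [704. 125.]
bottle top [ 648. -110.   95.] ztop 98.7 topcent [ 654.9 -114.1] ext [29. 28.] all [ 630. -138.] [679. -89.]
bottle scene [ 648. -110.   95.] ztop 99.0 topcent [ 654.5 -112.9] ext [29. 27.] all [ 631. -137.] [680. -88.]
flat top [ 436. -112.   89.] ztop 92.5 topcent [ 434.2 -113.8] ext [28. 29.] all [ 402. -133.] [467. -94.]
flat scene [ 436. -112.   89.] ztop 92.5 topcent [ 433.2 -113.4] ext [31. 28.] all [ 401. -132.] [468. -94.]
cup top [546.  -9.  59.] ztop 62.4 topcent [547.9  -7. ] ext [34. 34.] all [525. -30.] [569.  15.]
cup scene [546.  -9.  59.] ztop 62.1 topcent [546.6  -7.1] ext [33. 32.] all [525. -29.] [571.  17.]
vial top [446.  92.  72.] ztop 73.5 topcent [443.9  95.9] ext [22. 22.] all [430.  82.] [457. 107.]
vial scene [446.  92.  72.] ztop 73.1 topcent [442.3  97. ] ext [24. 23.] all [430.  83.] [457. 110.]
long ((428.50128173828125, -291.0159912109375), (64.732421875, 64.32234191894531), 0.28825926780700684)
long ((510.744384765625, -290.731689453125), (72.75962829589844, 75.7064208984375), 88.58921813964844)
long ((586.88818359375, -291.3011779785156), (42.78578567504883, 44.85225296020508), 88.93853759765625)
long outer ((502.76031494140625, -294.18487548828125), (95.83758544921875, 236.9700469970703), 89.42207336425781) [[ 384. -341.]
 [ 621. -343.]
 [ 622. -247.]
 [ 385. -245.]]
short ((451.2908935546875, 262.4465026855469), (54.421871185302734, 81.85236358642578), 86.1202621459961)
short ((537.5577392578125, 257.21063232421875), (61.156341552734375, 60.189022064208984), 1.8868829011917114)
short outer ((490.0572509765625, 261.947509765625), (96.25189208984375, 185.39044189453125), 86.1256332397461) [[394. 220.]
 [579. 208.]
 [586. 304.]
 [401. 316.]]
```

View pics/z1.png

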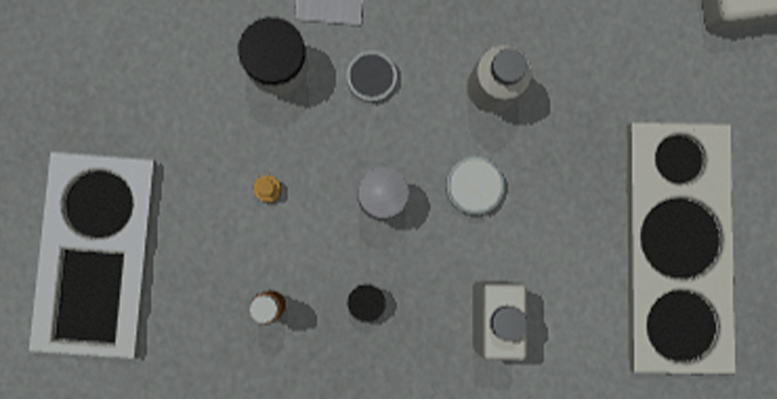

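Emit:
send_rows:
  commands: [0.018, -0.009, 0, 0, 0, 0.05, 0.054, -0.027, 0, 0, 0, 0.1, 0.09, -0.044, 0, 0, 0, 0.16, 0.126, -0.062, 0, 0, 0, 0.22, 0.161, -0.08, 0, 0, 0, 0.28, 0.197, -0.098, 0, 0, 0, 0.33, 0.233, -0.115, 0, 0, 0, 0.372, 0.26, -0.13, 0, 0, 0, 0.372]
  fingers: -1
  force: 40

```text
clock: 0.92
tool_pos: [423.8, -364.4, 231.4]
tool_rot: [1.0, -0.0, 0.0, -0.0]
contact_force: [0.0, 0.2, -0.3]
grip_width: 85.2
```

Run:
```python
from h import *
z=np.load('c0.npz')
q=np.concatenate([z['W'].reshape(-1,3),z['V'].reshape(-1,3)])
f=q[(np.hypot(q[:,0]-434,q[:,1]+113)<50)&(q[:,2]>60)&(q[:,2]<76)]
print(cv2.minAreaRect(f[:,:2].astype(np.float32)))
W=z['W']
for n,(u,v) in dict(disc=(326,208),ring=(277,156),black=(275,264),orange=(227,210)).items(): print(n,W[v,u].round())
st=bot.get_state();print(st['tool_rot'].round(4))
```

```text
((434.3790588378906, -113.29801940917969), (38.9981689453125, 66.81183624267578), 89.3616714477539)
disc [558. -96.  13.]
ring [663.   2.  11.]
black [447.   4.  24.]
orange [551.  99.  25.]
[ 1.e+00 -3.e-04  5.e-04 -2.e-04]
```

Emit:
send_rows:
  commands: [0.025, -0.027, 0, 0, 0, 0, 0.052, -0.057, 0, 0, 0, 0, 0.08, -0.087, 0, 0, 0, 0, 0.108, -0.117, 0, 0, 0, 0, 0.136, -0.147, 0, 0, 0, 0, 0.164, -0.177, 0, 0, 0, 0, 0.19, -0.207, 0, 0, 0, 0, 0.215, -0.234, 0, 0, 0, 0]

```text
clock: 1.58
tool_pos: [638.3, -130.5, 231.2]
tool_rot: [1.0, 0.0, -0.0, -0.0]
contact_force: [-0.2, -0.4, -0.4]
grip_width: 85.4
```

Emit:
send_rows:
  commands: [0.016, -0.018, 0, 0, 0, 0, 0.016, -0.018, 0, 0, 0, 0, 0.016, -0.018, 0, 0, 0, 0, 0.016, -0.018, 0, 0, 0, 0]

```text
clock: 1.92
tool_pos: [652.6, -115.1, 230.8]
tool_rot: [1.0, 0.0, -0.001, 0.0]
contact_force: [0.2, -0.1, -0.0]
grip_width: 85.2
```

Emit:
send_rows:
  commands: [0.002, -0.002, 0.02, 0, 0, 0, 0.002, -0.002, 0.05, 0, 0, 0, 0.002, -0.002, 0.08, 0, 0, 0, 0.002, -0.002, 0.11, 0, 0, 0, 0.002, -0.002, 0.14, 0, 0, 0, 0.002, -0.002, 0.17, 0, 0, 0, 0.002, -0.002, 0.19, 0, 0, 0, 0.002, -0.002, 0.199, 0, 0, 0]

```text
clock: 2.58
tool_pos: [651.0, -113.6, 28.1]
tool_rot: [1.0, -0.001, -0.004, -0.001]
contact_force: [-0.7, 0.7, -0.3]
grip_width: 85.4
```

Emit:
send_rows:
  commands: [0, 0, 0, 0, 0, 0, 0, 0, 0, 0, 0, 0, 0, 0, 0, 0, 0, 0, 0, 0, 0, 0, 0, 0, 0, 0, 0, 0, 0, 0, 0, 0, 0, 0, 0, 0]
  fingers: 1
  force: 40

```text
clock: 3.08
tool_pos: [657.2, -113.6, 35.0]
tool_rot: [1.0, -0.0, 0.002, 0.001]
contact_force: [0.0, -0.2, 5.7]
grip_width: 49.0
```

Emit:
send_rows:
  commands: [0, 0, 0, 0, 0, 0, 0, 0, 0, 0, 0, 0, 0, 0, 0, 0, 0, 0, 0, 0, 0, 0, 0, 0]

```text
clock: 3.42
tool_pos: [657.2, -113.6, 35.0]
tool_rot: [1.0, -0.0, 0.002, 0.001]
contact_force: [-1.7, -0.9, 7.5]
grip_width: 48.8
```

Run:
```python
from h import *
d=cam('scene'); cv2.imwrite('pics/s1.png',cv2.resize(d['image'][130:330,120:400],None,fx=2.6,fy=2.6))
w=cam('wrist'); cv2.imwrite('pics/w1.png',w['image']); st=bot.get_state(); print(st['tool_pos'],st['contact_force'],st['tool_rot'])
```

```text
[ 657.17650422 -113.55572046   35.04031023] [-0.57004672 -1.14496295  7.02325369] [ 9.99997395e-01 -3.09890868e-05  2.11242533e-03  8.63875213e-04]
```

View pics/s1.png

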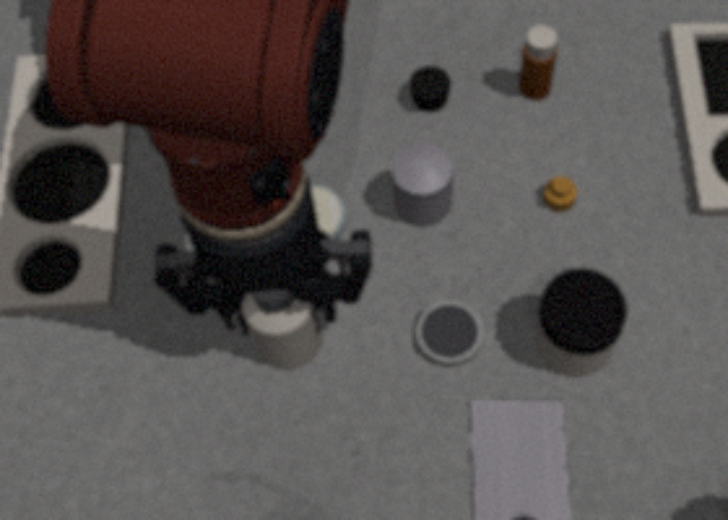

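View pics/w1.png

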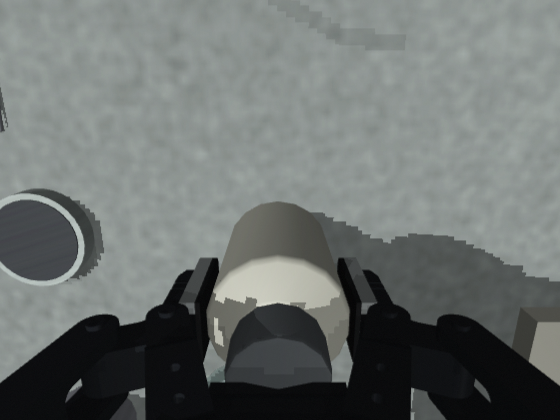

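Emit:
send_rows:
  commands: [0, 0, -0.005, 0, 0, 0, 0, 0, -0.012, 0, 0, 0, 0, 0, -0.022, 0, 0, 0, 0, 0, -0.035, 0, 0, 0, 0, 0, -0.048, 0, 0, 0, 0, 0, -0.06, 0, 0, 0, 0, 0, -0.067, 0, 0, 0, 0, 0, -0.07, 0, 0, 0]

```text
clock: 4.18
tool_pos: [656.7, -113.2, 105.2]
tool_rot: [1.0, -0.0, 0.002, 0.001]
contact_force: [0.2, 0.5, -1.7]
grip_width: 48.9
```

Emit:
send_rows:
  commands: [-0.008, 0.006, 0, 0, 0, 0, -0.02, 0.016, 0, 0, 0, 0, -0.035, 0.028, 0, 0, 0, 0, -0.055, 0.043, 0, 0, 0, 0, -0.075, 0.059, 0, 0, 0, 0, -0.095, 0.075, 0, 0, 0, 0, -0.115, 0.091, 0, 0, 0, 0, -0.135, 0.107, 0, 0, 0, 0]

```text
clock: 4.85
tool_pos: [517.6, -220.1, 101.2]
tool_rot: [1.0, -0.0, -0.001, -0.0]
contact_force: [0.2, 0.4, -1.9]
grip_width: 48.9
```

Emit:
send_rows:
  commands: [-0.02, 0.016, 0, 0, 0, 0, -0.04, 0.032, 0, 0, 0, 0, -0.058, 0.046, 0, 0, 0, 0, -0.072, 0.057, 0, 0, 0, 0, -0.083, 0.066, 0, 0, 0, 0, -0.089, 0.071, 0, 0, 0, 0, -0.0915, 0.0725, 0, 0, 0, 0, -0.0915, 0.0725, 0, 0, 0, 0]

```text
clock: 5.52
tool_pos: [427.8, -292.2, 101.9]
tool_rot: [1.0, -0.001, -0.0, -0.0]
contact_force: [0.0, 0.5, -0.9]
grip_width: 49.1
```

Emit:
send_rows:
  commands: [0, 0, 0, 0, 0, 0, 0, 0, 0, 0, 0, 0, 0, 0, 0, 0, 0, 0]

```text
clock: 5.77
tool_pos: [429.2, -291.7, 102.3]
tool_rot: [1.0, 0.0, 0.0, -0.0]
contact_force: [-0.5, 0.2, -1.5]
grip_width: 49.1
```

Run:
```python
from h import *
d=cam('scene'); cv2.imwrite('pics/s2.png',cv2.resize(d['image'][60:300,40:320],None,fx=2.4,fy=2.4))
w=cam('wrist'); cv2.imwrite('pics/w2.png',w['image']); st=bot.get_state(); print(st['tool_pos'],st['contact_force'],st['tool_rot'])
```

```text
[ 429.06591185 -291.84354935  102.29088683] [ 0.5507984   0.11812548 -1.80405888] [ 9.99999921e-01  3.95428836e-04  3.51604695e-05 -1.79017900e-05]
```

View pics/s2.png

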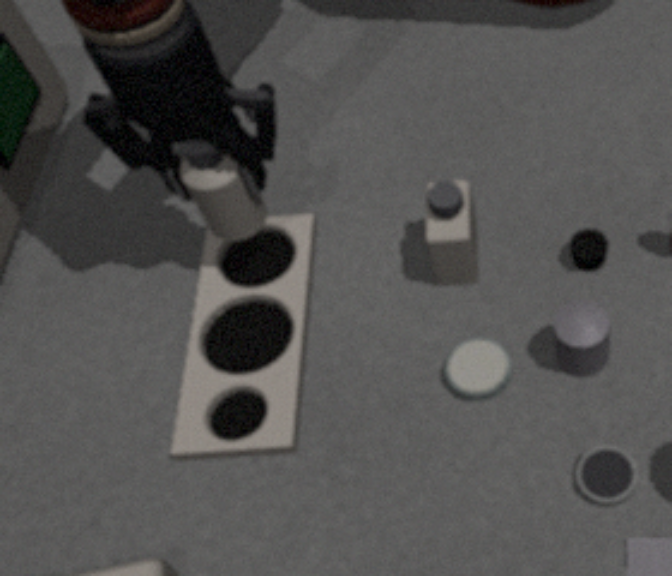

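View pics/w2.png

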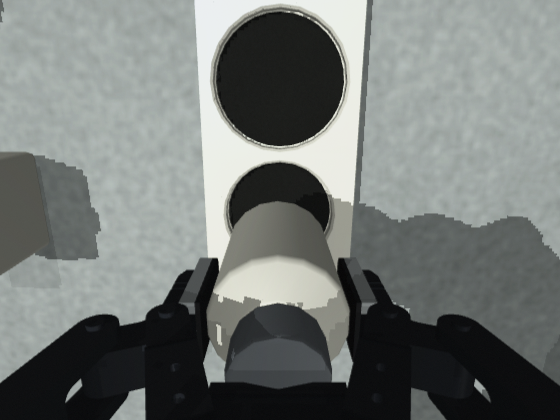

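Emit:
send_rows:
  commands: [0.001, 0.001, 0.008, 0, 0, 0, 0.0015, 0.001, 0.02, 0, 0, 0, 0.0015, 0.001, 0.033, 0, 0, 0, 0.0015, 0.001, 0.044, 0, 0, 0, 0.0015, 0.001, 0.051, 0, 0, 0, 0.0015, 0.001, 0.055, 0, 0, 0, 0.0015, 0.001, 0.057, 0, 0, 0, 0.0015, 0.001, 0.057, 0, 0, 0]

```text
clock: 6.53
tool_pos: [429.9, -293.1, 44.7]
tool_rot: [1.0, -0.0, -0.0, -0.0]
contact_force: [0.7, 0.7, -1.2]
grip_width: 49.3
```

Emit:
send_rows:
  commands: [0, 0, 0.001, 0, 0, 0, 0, 0, 0.002, 0, 0, 0, 0, 0, 0.003, 0, 0, 0, 0, 0, 0.004, 0, 0, 0, 0, 0, 0.004, 0, 0, 0, 0, 0, 0.004, 0, 0, 0]

```text
clock: 7.03
tool_pos: [430.1, -293.2, 41.4]
tool_rot: [1.0, -0.0, 0.0, 0.0]
contact_force: [-0.2, 0.1, -1.3]
grip_width: 48.9
```

Emit:
send_rows:
  commands: [0, 0, 0.001, 0, 0, 0, 0, 0, 0.001, 0, 0, 0, 0, 0, 0.002, 0, 0, 0, 0, 0, 0.002, 0, 0, 0]

```text
clock: 7.37
tool_pos: [430.4, -293.4, 41.0]
tool_rot: [1.0, -0.0, -0.0, -0.0]
contact_force: [-4.1, 3.3, 11.6]
grip_width: 48.9
```

Run:
```python
from h import *
d=cam('scene'); cv2.imwrite('pics/s3.png',cv2.resize(d['image'][80:260,80:220],None,fx=4,fy=3.3)); st=bot.get_state(); print(st['tool_pos'],st['contact_force'])
```

```text
[ 430.33641204 -293.40357039   41.02429013] [-3.0471862   3.04405959 10.70874732]
```

View pics/s3.png

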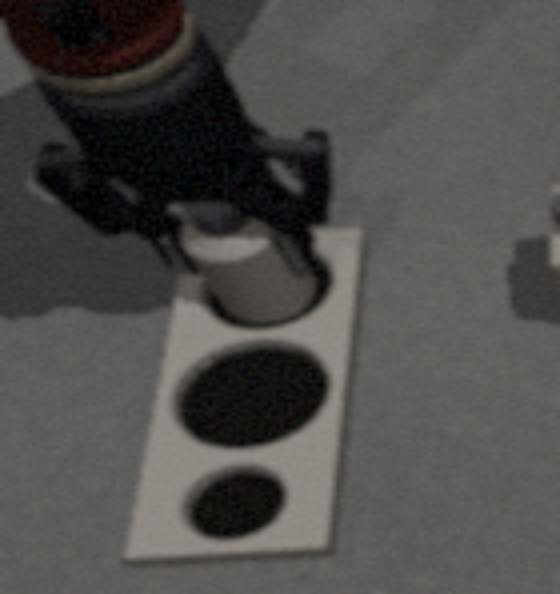

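Emit:
send_rows:
  commands: [0, 0, -0.001, 0, 0, 0, 0, 0, -0.001, 0, 0, 0, 0, 0, -0.001, 0, 0, 0, 0, 0, -0.001, 0, 0, 0, 0, 0, -0.001, 0, 0, 0, 0, 0, -0.001, 0, 0, 0, 0, 0, -0.001, 0, 0, 0]
  fingers: -1

```text
clock: 8.0
tool_pos: [430.0, -293.1, 40.1]
tool_rot: [1.0, -0.0, -0.0, -0.0]
contact_force: [0.3, -0.1, 0.1]
grip_width: 85.3
```

Emit:
send_rows:
  commands: [0, 0, -0.01, 0, 0, 0, 0, 0, -0.025, 0, 0, 0, 0, 0, -0.045, 0, 0, 0, 0, 0, -0.07, 0, 0, 0, 0, 0, -0.095, 0, 0, 0, 0, 0, -0.115, 0, 0, 0, 0, 0, -0.13, 0, 0, 0, 0, 0, -0.135, 0, 0, 0]

```text
clock: 8.67
tool_pos: [431.8, -294.7, 179.4]
tool_rot: [1.0, -0.0, 0.002, 0.002]
contact_force: [0.2, -1.4, -0.7]
grip_width: 85.5
```

Emit:
send_rows:
  commands: [0.008, -0.013, 0, 0, 0, 0, 0.024, -0.038, 0, 0, 0, 0, 0.042, -0.068, 0, 0, 0, 0, 0.061, -0.098, 0, 0, 0, 0, 0.08, -0.127, 0, 0, 0, 0, 0.098, -0.157, 0, 0, 0, 0, 0.117, -0.187, 0, 0, 0, 0, 0.135, -0.216, 0, 0, 0, 0]

```text
clock: 9.33
tool_pos: [565.4, -75.4, 174.8]
tool_rot: [1.0, -0.0, -0.0, -0.0]
contact_force: [0.8, -0.4, -0.2]
grip_width: 85.5
```

Emit:
send_rows:
  commands: [0.0185, -0.03, 0, 0, 0, 0, 0.037, -0.059, 0, 0, 0, 0, 0.056, -0.089, 0, 0, 0, 0, 0.074, -0.119, 0, 0, 0, 0, 0.09, -0.144, 0, 0, 0, 0, 0.102, -0.163, 0, 0, 0, 0, 0.108, -0.1725, 0, 0, 0, 0, 0.108, -0.1725, 0, 0, 0, 0]

```text
clock: 10.0
tool_pos: [673.5, 97.2, 174.6]
tool_rot: [1.0, 0.001, -0.0, -0.0]
contact_force: [-0.3, -0.2, 0.1]
grip_width: 85.6
```

Emit:
send_rows:
  commands: [0, 0, 0, 0, 0, 0, 0, 0, 0, 0, 0, 0, 0, 0, 0, 0, 0, 0, 0, 0, 0, 0, 0, 0]

```text
clock: 10.33
tool_pos: [672.7, 93.8, 175.3]
tool_rot: [1.0, -0.001, -0.0, 0.0]
contact_force: [0.9, -0.8, 0.4]
grip_width: 85.4
```

Run:
```python
from h import *
print(bot.get_state()['tool_pos'])
d=cam('top'); W=cloud(d); q=W.reshape(-1,3)
for z0,z1 in((85,110),(20,85)):
    t=q[(np.hypot(q[:,0]-428,q[:,1]+293)<45)&(q[:,2]>z0)&(q[:,2]<z1)]; print(t[:,:2].min(0),t[:,:2].max(0),np.percentile(t[:,2],[5,95]))
cv2.imwrite('pics/t3.png',d['image'])
```

```text
[672.68425935  93.80461918 175.32405357]
[ 415.08638518 -308.32044112] [ 443.91581694 -278.68679768] [ 88.96432191 104.65359299]
[ 404.86105679 -315.15981265] [ 453.4672532  -268.80056226] [27.00417296 82.3830528 ]
```

View pics/t3.png

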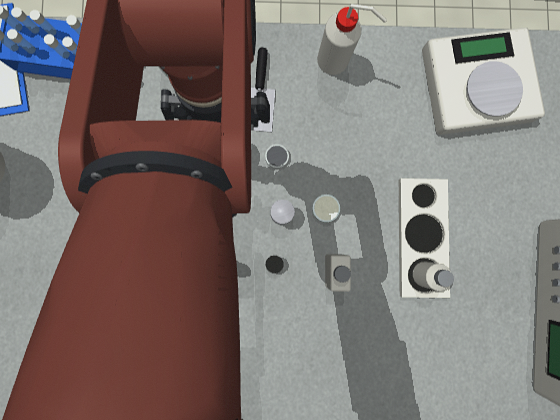

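Emit:
send_rows:
  commands: [0, -0.001, 0.015, 0, 0, 0, 0, -0.001, 0.04, 0, 0, 0, 0, -0.001, 0.07, 0, 0, 0, 0, -0.001, 0.1, 0, 0, 0, 0, -0.001, 0.125, 0, 0, 0, 0, -0.001, 0.145, 0, 0, 0, 0, -0.001, 0.156, 0, 0, 0, 0, -0.001, 0.159, 0, 0, 0]

```text
clock: 11.05
tool_pos: [670.2, 95.8, 12.3]
tool_rot: [1.0, -0.0, -0.003, 0.0]
contact_force: [-0.4, 0.1, 0.1]
grip_width: 84.9
```

Emit:
send_rows:
  commands: [0, 0, 0, 0, 0, 0, 0, 0, 0, 0, 0, 0, 0, 0, 0, 0, 0, 0]

```text
clock: 11.3
tool_pos: [675.0, 96.3, 18.5]
tool_rot: [1.0, -0.0, 0.002, -0.0]
contact_force: [0.2, 0.7, 0.9]
grip_width: 85.0
```

Emit:
send_rows:
  commands: [0, 0, 0, 0, 0, 0, 0, 0, 0, 0, 0, 0, 0, 0, 0, 0, 0, 0, 0, 0, 0, 0, 0, 0, 0, 0, 0, 0, 0, 0, 0, 0, 0, 0, 0, 0]
  fingers: 1
  force: 40

```text
clock: 11.8
tool_pos: [674.5, 96.3, 18.1]
tool_rot: [1.0, -0.0, 0.001, -0.0]
contact_force: [-0.2, -0.5, 6.1]
grip_width: 59.2
```

Emit:
send_rows:
  commands: [0, 0, -0.005, 0, 0, 0, 0, 0, -0.013, 0, 0, 0, 0, 0, -0.025, 0, 0, 0, 0, 0, -0.04, 0, 0, 0, 0, 0, -0.055, 0, 0, 0, 0, 0, -0.068, 0, 0, 0, 0, 0, -0.077, 0, 0, 0, 0, 0, -0.08, 0, 0, 0]

```text
clock: 12.47
tool_pos: [675.2, 96.3, 100.0]
tool_rot: [1.0, -0.0, 0.003, -0.0]
contact_force: [-0.0, 0.1, -1.4]
grip_width: 59.0
```

Emit:
send_rows:
  commands: [-0.003, 0.008, 0, 0, 0, 0, -0.01, 0.023, 0, 0, 0, 0, -0.019, 0.045, 0, 0, 0, 0, -0.03, 0.072, 0, 0, 0, 0, -0.042, 0.1, 0, 0, 0, 0, -0.053, 0.128, 0, 0, 0, 0, -0.065, 0.156, 0, 0, 0, 0, -0.077, 0.184, 0, 0, 0, 0]

```text
clock: 13.13
tool_pos: [593.2, -89.9, 94.7]
tool_rot: [1.0, -0.0, -0.002, -0.0]
contact_force: [0.0, 0.3, -1.8]
grip_width: 59.3
```

Emit:
send_rows:
  commands: [-0.012, 0.028, 0, 0, 0, 0, -0.024, 0.056, 0, 0, 0, 0, -0.036, 0.084, 0, 0, 0, 0, -0.047, 0.112, 0, 0, 0, 0, -0.058, 0.138, 0, 0, 0, 0, -0.068, 0.162, 0, 0, 0, 0, -0.076, 0.182, 0, 0, 0, 0, -0.081, 0.195, 0, 0, 0, 0]

```text
clock: 13.8
tool_pos: [511.9, -284.9, 94.9]
tool_rot: [1.0, -0.001, -0.001, -0.0]
contact_force: [0.3, -0.3, -1.4]
grip_width: 58.8
```

Emit:
send_rows:
  commands: [-0.0035, 0.008, 0, 0, 0, 0, -0.0045, 0.011, 0, 0, 0, 0, -0.0045, 0.011, 0, 0, 0, 0, -0.0045, 0.011, 0, 0, 0, 0, -0.0045, 0.011, 0, 0, 0, 0]

```text
clock: 14.22
tool_pos: [510.9, -292.6, 96.1]
tool_rot: [1.0, 0.001, -0.0, -0.0]
contact_force: [-0.7, -0.7, -0.8]
grip_width: 59.3
```

Emit:
send_rows:
  commands: [0.001, 0.001, 0.008, 0, 0, 0, 0.001, 0.001, 0.022, 0, 0, 0, 0.001, 0.001, 0.038, 0, 0, 0, 0.001, 0.001, 0.052, 0, 0, 0, 0.001, 0.001, 0.061, 0, 0, 0, 0.001, 0.001, 0.066, 0, 0, 0, 0.001, 0.001, 0.068, 0, 0, 0, 0.001, 0.001, 0.068, 0, 0, 0]

```text
clock: 14.88
tool_pos: [511.5, -294.5, 27.8]
tool_rot: [1.0, 0.0, -0.0, -0.0]
contact_force: [1.0, 0.2, -0.7]
grip_width: 59.5
```

Emit:
send_rows:
  commands: [0, 0, 0.001, 0, 0, 0, 0, 0, 0.002, 0, 0, 0, 0, 0, 0.003, 0, 0, 0, 0, 0, 0.004, 0, 0, 0, 0, 0, 0.0045, 0, 0, 0, 0, 0, 0.0045, 0, 0, 0]

```text
clock: 15.38
tool_pos: [511.7, -294.9, 24.1]
tool_rot: [1.0, -0.0, 0.0, 0.0]
contact_force: [-1.0, 0.4, -0.3]
grip_width: 59.2
```

Emit:
send_rows:
  commands: [0, 0, 0.0005, 0, 0, 0, 0, 0, 0.001, 0, 0, 0, 0, 0, 0.0015, 0, 0, 0, 0, 0, 0.0015, 0, 0, 0]

```text
clock: 15.72
tool_pos: [511.8, -295.0, 24.1]
tool_rot: [1.0, -0.0, -0.0, -0.0]
contact_force: [-4.0, 1.9, 9.2]
grip_width: 59.0
```

Run:
```python
from h import *
d=cam('scene'); cv2.imwrite('pics/s4.png',cv2.resize(d['image'][80:260,80:220],None,fx=4,fy=3.3)); st=bot.get_state(); print(st['tool_pos'],st['contact_force'])
```

```text
[ 511.74071938 -294.94567239   24.06833977] [-3.78914254  2.06822345  9.39616234]
```

View pics/s4.png

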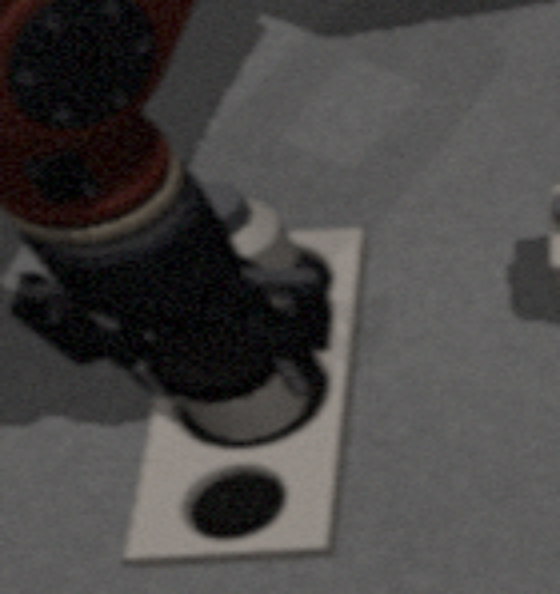

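The jar is seated: the contact height is as predicted, with 9 N. Releasing it and going for the vial.

Emit:
send_rows:
  commands: [0, 0, -0.001, 0, 0, 0, 0, 0, -0.001, 0, 0, 0, 0, 0, -0.001, 0, 0, 0, 0, 0, -0.001, 0, 0, 0, 0, 0, -0.001, 0, 0, 0, 0, 0, -0.001, 0, 0, 0, 0, 0, -0.001, 0, 0, 0]
  fingers: -1

```text
clock: 16.35
tool_pos: [511.5, -294.7, 23.1]
tool_rot: [1.0, -0.0, -0.0, -0.0]
contact_force: [-0.5, 0.1, 0.3]
grip_width: 85.6
```

Emit:
send_rows:
  commands: [0, 0, -0.01, 0, 0, 0, 0, 0, -0.025, 0, 0, 0, 0, 0, -0.045, 0, 0, 0, 0, 0, -0.07, 0, 0, 0, 0, 0, -0.095, 0, 0, 0, 0, 0, -0.115, 0, 0, 0, 0, 0, -0.13, 0, 0, 0, 0, 0, -0.135, 0, 0, 0]

```text
clock: 17.02
tool_pos: [513.5, -296.1, 162.7]
tool_rot: [1.0, -0.0, 0.003, 0.002]
contact_force: [0.3, -0.9, 0.1]
grip_width: 85.9
```

Emit:
send_rows:
  commands: [-0.002, -0.015, 0, 0, 0, 0, -0.008, -0.045, 0, 0, 0, 0, -0.014, -0.08, 0, 0, 0, 0, -0.02, -0.117, 0, 0, 0, 0, -0.027, -0.155, 0, 0, 0, 0, -0.034, -0.194, 0, 0, 0, 0, -0.04, -0.23, 0, 0, 0, 0, -0.047, -0.268, 0, 0, 0, 0]

```text
clock: 17.68
tool_pos: [462.2, -24.1, 156.6]
tool_rot: [1.0, -0.0, -0.001, -0.001]
contact_force: [1.3, 1.0, 0.3]
grip_width: 85.6
```

Emit:
send_rows:
  commands: [-0.006, -0.035, 0, 0, 0, 0, -0.012, -0.068, 0, 0, 0, 0, -0.016, -0.095, 0, 0, 0, 0, -0.02, -0.113, 0, 0, 0, 0, -0.021, -0.123, 0, 0, 0, 0, -0.021, -0.123, 0, 0, 0, 0, -0.021, -0.123, 0, 0, 0, 0, -0.021, -0.123, 0, 0, 0, 0]

```text
clock: 18.35
tool_pos: [443.5, 95.6, 157.8]
tool_rot: [1.0, -0.0, -0.0, 0.0]
contact_force: [-0.4, 0.4, 0.1]
grip_width: 85.5
```

Run:
```python
from h import *
print(bot.get_state()['tool_pos'])
d=cam('top'); W=cloud(d); q=W.reshape(-1,3)
t=q[(np.hypot(q[:,0]-511,q[:,1]+294)<38)&(q[:,2]>50)&(q[:,2]<80)]; print(t[:,:2].min(0),t[:,:2].max(0),np.percentile(t[:,2],[5,50,95]))
d=cam('wrist');cv2.imwrite('pics/w5.png',d['image'])
```

```text
[443.48060384  95.57294353 157.84923362]
[ 481.35328727 -324.28132546] [ 539.51217643 -265.49402814] [59.24007692 68.59312284 70.59862715]
```

View pics/w5.png

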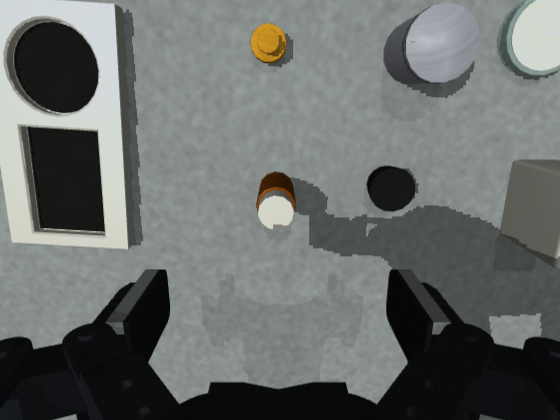

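Emit:
send_rows:
  commands: [0, 0, 0.015, 0, 0, 0, 0, 0, 0.04, 0, 0, 0, 0, 0, 0.07, 0, 0, 0, 0, 0, 0.1, 0, 0, 0, 0, 0, 0.122, 0, 0, 0, 0, 0, 0.134, 0, 0, 0, 0, 0, 0.14, 0, 0, 0, 0, 0, 0.141, 0, 0, 0]

```text
clock: 19.12
tool_pos: [442.7, 95.4, 16.0]
tool_rot: [1.0, -0.001, -0.001, 0.0]
contact_force: [0.2, -0.2, -0.7]
grip_width: 85.6
```

Emit:
send_rows:
  commands: [0, 0, 0, 0, 0, 0, 0, 0, 0, 0, 0, 0, 0, 0, 0, 0, 0, 0]

```text
clock: 19.37
tool_pos: [445.2, 96.2, 18.6]
tool_rot: [1.0, -0.0, 0.001, -0.0]
contact_force: [-0.1, -0.1, -0.3]
grip_width: 85.4
```

Emit:
send_rows:
  commands: [0, 0, 0, 0, 0, 0, 0, 0, 0, 0, 0, 0, 0, 0, 0, 0, 0, 0, 0, 0, 0, 0, 0, 0, 0, 0, 0, 0, 0, 0, 0, 0, 0, 0, 0, 0, 0, 0, 0, 0, 0, 0]
  fingers: 1
  force: 25

```text
clock: 19.95
tool_pos: [443.8, 96.4, 17.6]
tool_rot: [1.0, -0.0, 0.0, -0.0]
contact_force: [-1.3, 0.4, 3.4]
grip_width: 27.4
```

Run:
```python
from h import *
d=cam('wrist');cv2.imwrite('pics/w6.png',d['image'])
```

```text
(no output)
```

View pics/w6.png

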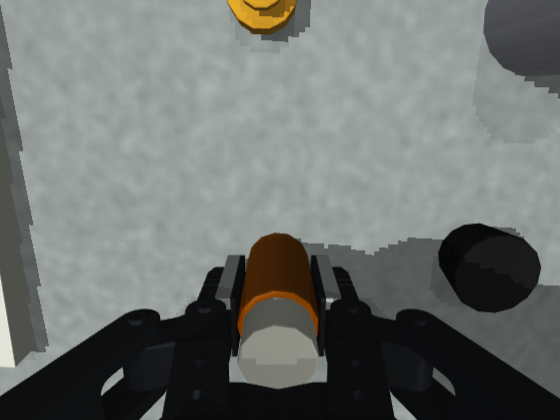

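Emit:
send_rows:
  commands: [0, 0, -0.005, 0, 0, 0, 0, 0, -0.015, 0, 0, 0, 0, 0, -0.03, 0, 0, 0, 0, 0, -0.048, 0, 0, 0, 0, 0, -0.066, 0, 0, 0, 0, 0, -0.08, 0, 0, 0, 0, 0, -0.091, 0, 0, 0, 0, 0, -0.095, 0, 0, 0]

```text
clock: 20.67
tool_pos: [445.1, 96.4, 114.7]
tool_rot: [1.0, -0.0, 0.002, -0.0]
contact_force: [0.6, 0.7, -0.8]
grip_width: 27.5
```

Emit:
send_rows:
  commands: [0.003, 0.008, 0, 0, 0, 0, 0.009, 0.023, 0, 0, 0, 0, 0.017, 0.046, 0, 0, 0, 0, 0.027, 0.073, 0, 0, 0, 0, 0.037, 0.101, 0, 0, 0, 0, 0.047, 0.129, 0, 0, 0, 0, 0.057, 0.157, 0, 0, 0, 0, 0.068, 0.185, 0, 0, 0, 0]

```text
clock: 21.33
tool_pos: [510.7, -90.5, 110.8]
tool_rot: [1.0, -0.0, -0.001, -0.0]
contact_force: [0.0, 0.4, -0.1]
grip_width: 27.4
```

Emit:
send_rows:
  commands: [0.01, 0.028, 0, 0, 0, 0, 0.02, 0.056, 0, 0, 0, 0, 0.031, 0.084, 0, 0, 0, 0, 0.041, 0.112, 0, 0, 0, 0, 0.05, 0.138, 0, 0, 0, 0, 0.059, 0.162, 0, 0, 0, 0, 0.067, 0.182, 0, 0, 0, 0, 0.071, 0.195, 0, 0, 0, 0]

```text
clock: 22.0
tool_pos: [582.2, -286.4, 110.7]
tool_rot: [1.0, -0.001, -0.001, -0.0]
contact_force: [-0.1, 1.0, -0.4]
grip_width: 27.2
```

Emit:
send_rows:
  commands: [0.003, 0.008, 0, 0, 0, 0, 0.004, 0.011, 0, 0, 0, 0, 0.004, 0.011, 0, 0, 0, 0, 0.004, 0.011, 0, 0, 0, 0, 0.004, 0.011, 0, 0, 0, 0]

```text
clock: 22.42
tool_pos: [586.2, -293.4, 112.0]
tool_rot: [1.0, 0.0, -0.0, -0.0]
contact_force: [0.2, 0.2, -0.2]
grip_width: 27.2
```

Emit:
send_rows:
  commands: [0.0005, 0.001, 0.01, 0, 0, 0, 0.0005, 0.001, 0.028, 0, 0, 0, 0.0005, 0.001, 0.048, 0, 0, 0, 0.0005, 0.001, 0.065, 0, 0, 0, 0.0005, 0.001, 0.076, 0, 0, 0, 0.0005, 0.001, 0.082, 0, 0, 0, 0.0005, 0.001, 0.084, 0, 0, 0, 0.0005, 0.001, 0.084, 0, 0, 0]

```text
clock: 23.08
tool_pos: [587.1, -295.5, 28.0]
tool_rot: [1.0, 0.0, -0.0, -0.0]
contact_force: [-0.0, -0.5, -1.4]
grip_width: 27.4
```

Emit:
send_rows:
  commands: [0, 0, 0.001, 0, 0, 0, 0, 0, 0.002, 0, 0, 0, 0, 0, 0.003, 0, 0, 0, 0, 0, 0.004, 0, 0, 0, 0, 0, 0.005, 0, 0, 0, 0, 0, 0.005, 0, 0, 0, 0, 0, 0.005, 0, 0, 0]

```text
clock: 23.67
tool_pos: [587.4, -296.0, 23.6]
tool_rot: [1.0, -0.0, 0.0, 0.0]
contact_force: [0.6, -0.4, 1.0]
grip_width: 27.2
```

Run:
```python
from h import *
d=cam('scene'); cv2.imwrite('pics/s7.png',cv2.resize(d['image'][100:280,80:220],None,fx=4,fy=3.3)); st=bot.get_state(); print(st['tool_pos'],st['contact_force'])
```

```text
[ 587.38987608 -295.95302883   23.60409644] [-0.1187485  -0.19738089  0.53170184]
```

View pics/s7.png

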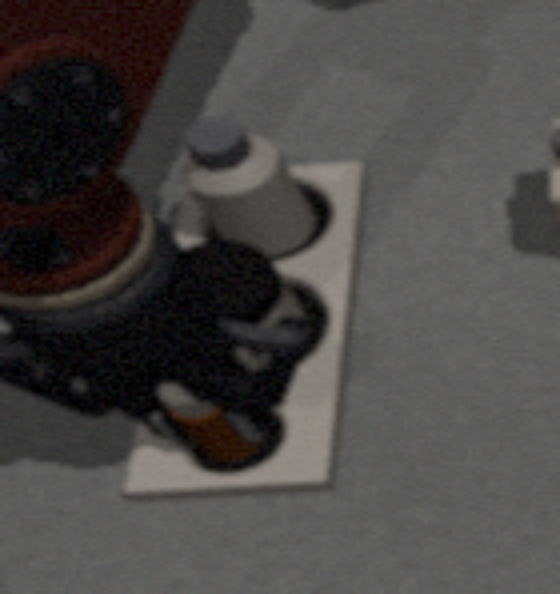

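Emit:
send_rows:
  commands: [0, 0, 0.0005, 0, 0, 0, 0, 0, 0.0005, 0, 0, 0, 0, 0, 0.0005, 0, 0, 0]

```text
clock: 23.97
tool_pos: [587.4, -296.0, 23.6]
tool_rot: [1.0, -0.0, 0.0, 0.0]
contact_force: [-1.9, 1.3, 5.4]
grip_width: 27.5
```

Emit:
send_rows:
  commands: [0, 0, 0, 0, 0, 0, 0, 0, 0, 0, 0, 0, 0, 0, 0, 0, 0, 0, 0, 0, 0, 0, 0, 0, 0, 0, 0, 0, 0, 0, 0, 0, 0, 0, 0, 0, 0, 0, 0, 0, 0, 0, 0, 0, 0, 0, 0, 0]
  fingers: -1

```text
clock: 24.63
tool_pos: [587.1, -295.7, 22.7]
tool_rot: [1.0, -0.0, -0.0, -0.0]
contact_force: [0.3, -0.0, -0.1]
grip_width: 85.4
```

Emit:
send_rows:
  commands: [0, 0, -0.01, 0, 0, 0, 0, 0, -0.025, 0, 0, 0, 0, 0, -0.045, 0, 0, 0, 0, 0, -0.07, 0, 0, 0, 0, 0, -0.095, 0, 0, 0, 0, 0, -0.115, 0, 0, 0, 0, 0, -0.13, 0, 0, 0, 0, 0, -0.135, 0, 0, 0]

```text
clock: 25.3
tool_pos: [589.6, -297.3, 164.0]
tool_rot: [1.0, -0.0, 0.004, 0.002]
contact_force: [0.4, -0.5, 0.8]
grip_width: 85.3
```

Emit:
send_rows:
  commands: [-0.009, -0.011, 0, 0, 0, 0, -0.027, -0.033, 0, 0, 0, 0, -0.05, -0.06, 0, 0, 0, 0, -0.074, -0.088, 0, 0, 0, 0, -0.098, -0.117, 0, 0, 0, 0, -0.12, -0.143, 0, 0, 0, 0, -0.138, -0.164, 0, 0, 0, 0, -0.149, -0.177, 0, 0, 0, 0]

```text
clock: 25.97
tool_pos: [435.5, -116.4, 157.3]
tool_rot: [1.0, 0.0, -0.001, -0.001]
contact_force: [0.8, 0.4, -0.3]
grip_width: 85.2
```

Emit:
send_rows:
  commands: [-0.004, -0.005, 0, 0, 0, 0, -0.004, -0.005, 0, 0, 0, 0, -0.004, -0.005, 0, 0, 0, 0, -0.004, -0.005, 0, 0, 0, 0, -0.004, -0.005, 0, 0, 0, 0]

```text
clock: 26.38
tool_pos: [435.2, -114.7, 158.2]
tool_rot: [1.0, -0.001, 0.0, 0.0]
contact_force: [-0.0, -0.2, 0.5]
grip_width: 85.3
```

Run:
```python
from h import *
print(bot.get_state()['tool_pos'])
d=cam('top'); W=cloud(d); q=W.reshape(-1,3)
t=q[(np.hypot(q[:,0]-587,q[:,1]+295)<25)&(q[:,2]>45)&(q[:,2]<90)]; print(t[:,:2].min(0),t[:,:2].max(0),np.percentile(t[:,2],[5,50,95]))
cv2.imwrite('pics/t8.png',d['image'][150:330,300:480].repeat(3,0).repeat(3,1))
d=cam('wrist');cv2.imwrite('pics/w8.png',d['image'])
```

```text
[ 435.1645538  -114.73888702  158.2139092 ]
[ 572.94094873 -307.46920284] [ 598.54414048 -282.64552342] [48.78387288 75.19167562 78.62548047]
```

View pics/w8.png

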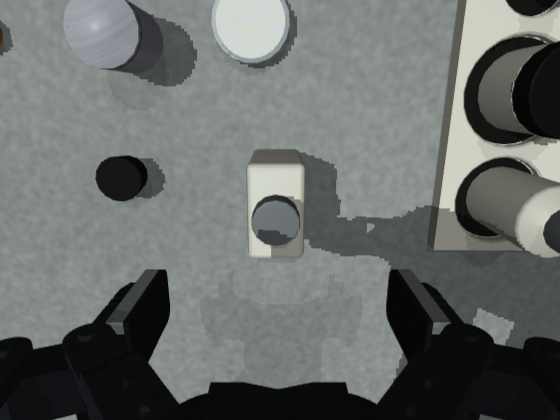

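View pics/t8.png

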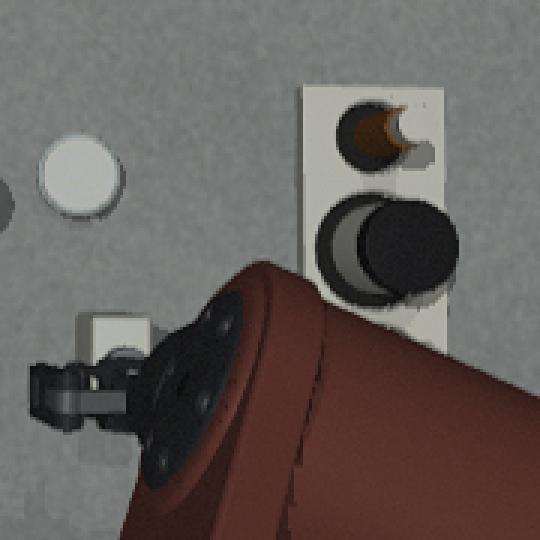

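Emit:
send_rows:
  commands: [-0.001, -0.001, 0.015, 0, 0, 0, -0.001, -0.001, 0.04, 0, 0, 0, -0.001, -0.001, 0.07, 0, 0, 0, -0.001, -0.001, 0.095, 0, 0, 0, -0.001, -0.001, 0.115, 0, 0, 0, -0.001, -0.001, 0.126, 0, 0, 0, -0.001, -0.001, 0.131, 0, 0, 0, -0.001, -0.001, 0.132, 0, 0, 0]

```text
clock: 27.15
tool_pos: [432.4, -112.7, 24.5]
tool_rot: [1.0, -0.0, -0.001, -0.001]
contact_force: [0.1, 0.0, -0.2]
grip_width: 85.5
```

Emit:
send_rows:
  commands: [0, 0, 0, 0, 0, 0, 0, 0, 0, 0, 0, 0, 0, 0, 0, 0, 0, 0]

```text
clock: 27.4
tool_pos: [434.3, -113.3, 27.0]
tool_rot: [1.0, -0.0, 0.001, 0.0]
contact_force: [0.6, -0.1, -0.8]
grip_width: 85.2
```

Emit:
send_rows:
  commands: [0, 0, 0, 0, 0, 0, 0, 0, 0, 0, 0, 0, 0, 0, 0, 0, 0, 0, 0, 0, 0, 0, 0, 0, 0, 0, 0, 0, 0, 0, 0, 0, 0, 0, 0, 0, 0, 0, 0, 0, 0, 0]
  fingers: 1
  force: 40

```text
clock: 27.98
tool_pos: [433.5, -112.9, 26.2]
tool_rot: [1.0, -0.0, 0.0, 0.0]
contact_force: [-1.0, 0.3, 4.9]
grip_width: 38.0
```

Run:
```python
from h import *
d=cam('wrist');cv2.imwrite('pics/w9.png',d['image'])
```

```text
(no output)
```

View pics/w9.png

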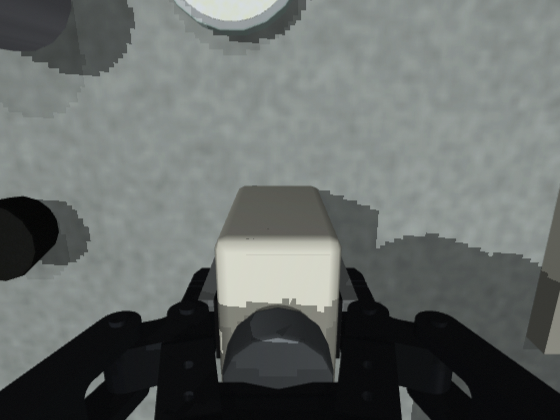

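Emit:
send_rows:
  commands: [0, 0, -0.005, 0, 0, 0, 0, 0, -0.012, 0, 0, 0, 0, 0, -0.022, 0, 0, 0, 0, 0, -0.035, 0, 0, 0, 0, 0, -0.048, 0, 0, 0, 0, 0, -0.06, 0, 0, 0, 0, 0, -0.067, 0, 0, 0, 0, 0, -0.07, 0, 0, 0]

```text
clock: 28.7
tool_pos: [434.1, -113.1, 97.6]
tool_rot: [1.0, -0.0, 0.001, 0.001]
contact_force: [-0.3, -0.9, -1.4]
grip_width: 37.5
```

Emit:
send_rows:
  commands: [0, -0.008, 0, 0, 0, 0, 0.001, -0.023, 0, 0, 0, 0, 0.002, -0.045, 0, 0, 0, 0, 0.003, -0.072, 0, 0, 0, 0, 0.004, -0.1, 0, 0, 0, 0, 0.006, -0.128, 0, 0, 0, 0, 0.007, -0.156, 0, 0, 0, 0, 0.008, -0.184, 0, 0, 0, 0]

```text
clock: 29.37
tool_pos: [439.9, 73.1, 94.9]
tool_rot: [1.0, -0.0, -0.001, -0.0]
contact_force: [-0.2, 0.2, -1.5]
grip_width: 37.7
```

Emit:
send_rows:
  commands: [0.001, -0.028, 0, 0, 0, 0.01, 0.003, -0.056, 0, 0, 0, 0.02, 0.004, -0.084, 0, 0, 0, 0.03, 0.005, -0.112, 0, 0, 0, 0.04, 0.006, -0.137, 0, 0, 0, 0.05, 0.008, -0.16, 0, 0, 0, 0.06, 0.009, -0.178, 0, 0, 0, 0.067, 0.009, -0.188, 0, 0, 0, 0.067]

```text
clock: 30.03
tool_pos: [449.1, 261.4, 94.9]
tool_rot: [0.999, -0.033, -0.001, -0.0]
contact_force: [0.3, -0.4, -1.0]
grip_width: 37.6
```

Emit:
send_rows:
  commands: [0, -0.004, 0, 0, 0, 0, 0, -0.005, 0, 0, 0, 0, 0, -0.005, 0, 0, 0, 0, 0, -0.005, 0, 0, 0, 0, 0, -0.005, 0, 0, 0, 0]

```text
clock: 30.45
tool_pos: [450.4, 263.3, 95.6]
tool_rot: [0.999, -0.034, -0.0, 0.0]
contact_force: [-0.7, -0.2, -0.9]
grip_width: 37.1
```

Run:
```python
from h import *
st=bot.get_state();print(st['tool_pos'],R.from_quat(st['tool_rot']).as_matrix()[:,0].round(3))
d=cam('wrist');cv2.imwrite('pics/w10.png',d['image'])
d=cam('scene'); cv2.imwrite('pics/s10.png',cv2.resize(d['image'][60:260,300:500],None,fx=3,fy=3))
```

```text
[450.44323871 263.29076115  95.64632878] [ 0.998 -0.068 -0.   ]
```

View pics/w10.png

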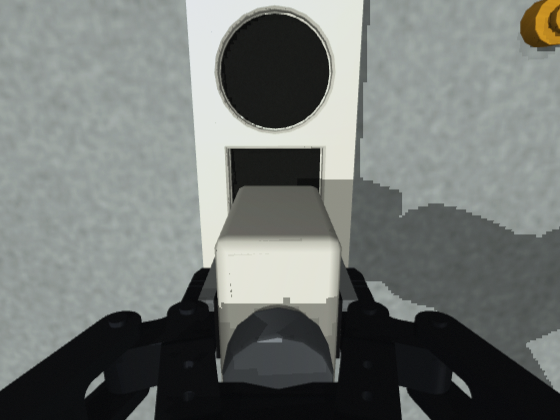

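View pics/s10.png

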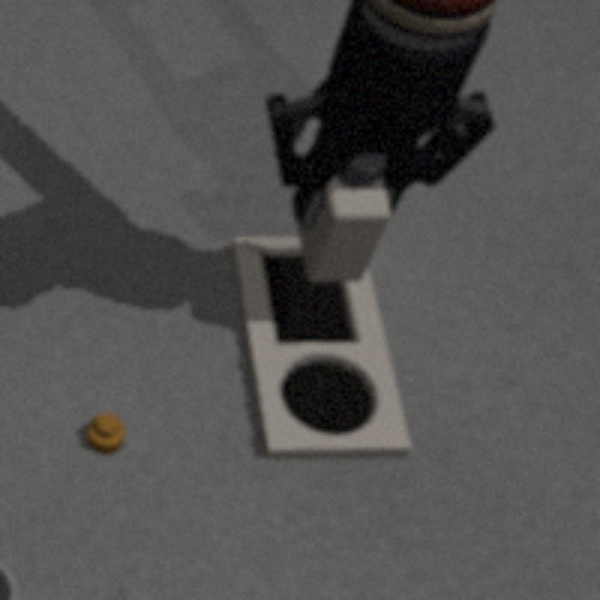

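Emit:
send_rows:
  commands: [0, -0.001, 0.008, 0, 0, 0, 0, -0.001, 0.02, 0, 0, 0, 0, -0.001, 0.034, 0, 0, 0, 0, -0.001, 0.046, 0, 0, 0, 0, -0.001, 0.053, 0, 0, 0, 0, -0.001, 0.057, 0, 0, 0, 0, -0.001, 0.059, 0, 0, 0, 0, -0.001, 0.059, 0, 0, 0]

```text
clock: 31.22
tool_pos: [450.4, 265.1, 36.2]
tool_rot: [0.999, -0.034, -0.0, 0.0]
contact_force: [0.4, 0.1, -1.7]
grip_width: 37.3
```

Emit:
send_rows:
  commands: [0, 0, 0.001, 0, 0, 0, 0, 0, 0.002, 0, 0, 0, 0, 0, 0.003, 0, 0, 0, 0, 0, 0.004, 0, 0, 0, 0, 0, 0.0045, 0, 0, 0, 0, 0, 0.005, 0, 0, 0, 0, 0, 0.005, 0, 0, 0]

```text
clock: 31.8
tool_pos: [450.7, 265.3, 32.2]
tool_rot: [0.999, -0.034, 0.0, 0.0]
contact_force: [-1.5, -0.8, 1.7]
grip_width: 37.8
```

Run:
```python
from h import *
st=bot.get_state();print(st['tool_pos'],st['contact_force'])
d=cam('scene'); cv2.imwrite('pics/s11.png',cv2.resize(d['image'][60:260,300:500],None,fx=3,fy=3))
```

```text
[450.71943768 265.31094479  32.23100348] [-1.47743108 -0.79460818  1.72826067]
```

View pics/s11.png

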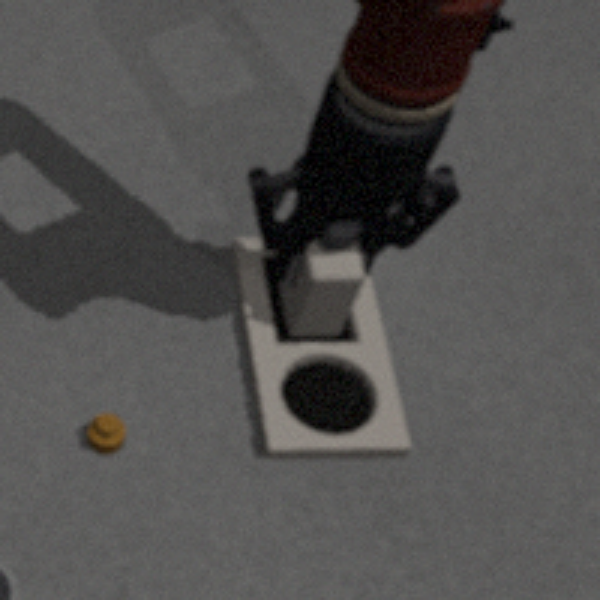

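Emit:
send_rows:
  commands: [0, 0, 0.0005, 0, 0, 0, 0, 0, 0.0005, 0, 0, 0, 0, 0, 0.0005, 0, 0, 0]

```text
clock: 32.1
tool_pos: [450.8, 265.3, 32.2]
tool_rot: [0.999, -0.034, -0.0, 0.0]
contact_force: [-3.4, -1.0, 5.3]
grip_width: 37.6
```

Emit:
send_rows:
  commands: [0, 0, 0, 0, 0, 0, 0, 0, 0, 0, 0, 0, 0, 0, 0, 0, 0, 0, 0, 0, 0, 0, 0, 0, 0, 0, 0, 0, 0, 0, 0, 0, 0, 0, 0, 0, 0, 0, 0, 0, 0, 0, 0, 0, 0, 0, 0, 0]
  fingers: -1

```text
clock: 32.77
tool_pos: [450.6, 265.2, 31.2]
tool_rot: [0.999, -0.034, -0.0, 0.0]
contact_force: [0.0, -0.8, -0.2]
grip_width: 84.8
```

Emit:
send_rows:
  commands: [0, 0, -0.01, 0, 0, 0, 0, 0, -0.025, 0, 0, 0, 0, 0, -0.045, 0, 0, 0, 0, 0, -0.07, 0, 0, 0, 0, 0, -0.095, 0, 0, 0, 0, 0, -0.112, 0, 0, -0.03, 0, 0, -0.122, 0, 0, -0.067, 0, 0, -0.125, 0, 0, -0.067]

```text
clock: 33.43
tool_pos: [452.5, 266.1, 160.0]
tool_rot: [1.0, 0.0, 0.003, -0.001]
contact_force: [1.3, 0.9, 0.4]
grip_width: 85.2
```

Emit:
send_rows:
  commands: [0.004, 0.011, 0, 0, 0, 0, 0.013, 0.037, 0, 0, 0, 0, 0.025, 0.071, 0, 0, 0, 0, 0.037, 0.105, 0, 0, 0, 0, 0.05, 0.14, 0, 0, 0, 0, 0.062, 0.174, 0, 0, 0, 0, 0.074, 0.208, 0, 0, 0, 0, 0.084, 0.237, 0, 0, 0, 0]

```text
clock: 34.1
tool_pos: [534.0, 25.2, 154.9]
tool_rot: [1.0, -0.001, -0.001, 0.0]
contact_force: [1.0, 0.7, 0.4]
grip_width: 85.5
```

Emit:
send_rows:
  commands: [0.008, 0.022, 0, 0, 0, 0, 0.012, 0.033, 0, 0, 0, 0, 0.0125, 0.035, 0, 0, 0, 0, 0.0125, 0.035, 0, 0, 0, 0, 0.0125, 0.035, 0, 0, 0, 0, 0.0125, 0.035, 0, 0, 0, 0]

```text
clock: 34.6
tool_pos: [546.3, -5.4, 155.9]
tool_rot: [1.0, 0.001, -0.001, -0.0]
contact_force: [0.2, 0.9, -0.6]
grip_width: 85.4
```

Run:
```python
from h import *
st=bot.get_state();print(st['tool_pos'],st['tool_rot'].round(3))
d=cam('wrist');cv2.imwrite('pics/w12.png',d['image'])
d=cam('top'); W=cloud(d); q=W.reshape(-1,3)
t=q[(np.hypot(q[:,0]-451,q[:,1]-265)<45)&(q[:,2]>60)&(q[:,2]<110)]; print(cv2.minAreaRect(t[:,:2].astype(np.float32)),np.percentile(t[:,2],[5,50,98]))
```

```text
[546.32133933  -5.43967986 155.89813013] [ 1.     0.001 -0.001 -0.   ]
((452.0634460449219, 263.7846984863281), (38.19122314453125, 66.02767181396484), 85.9888687133789) [66.61238563 77.12827833 98.37734129]
```

View pics/w12.png

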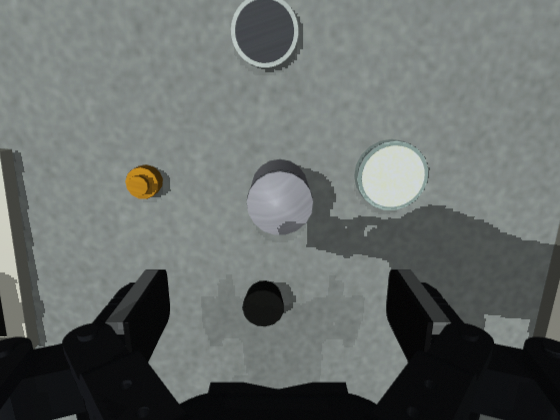

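Emit:
send_rows:
  commands: [0.0005, 0.001, 0.015, 0, 0, 0, 0.0005, 0.0015, 0.04, 0, 0, 0, 0.0005, 0.0015, 0.07, 0, 0, 0, 0.0005, 0.0015, 0.1, 0, 0, 0, 0.0005, 0.0015, 0.122, 0, 0, 0, 0.0005, 0.0015, 0.135, 0, 0, 0, 0.0005, 0.0015, 0.141, 0, 0, 0, 0.0005, 0.0015, 0.142, 0, 0, 0]

```text
clock: 35.37
tool_pos: [546.7, -7.7, 13.3]
tool_rot: [1.0, 0.0, -0.001, -0.0]
contact_force: [0.8, 0.2, 0.7]
grip_width: 85.1
```

Emit:
send_rows:
  commands: [0, 0, 0, 0, 0, 0, 0, 0, 0, 0, 0, 0, 0, 0, 0, 0, 0, 0]

```text
clock: 35.62
tool_pos: [549.3, -8.4, 16.1]
tool_rot: [1.0, -0.0, 0.002, 0.0]
contact_force: [0.5, -0.2, -0.1]
grip_width: 86.0
```

Emit:
send_rows:
  commands: [0, 0, 0, 0, 0, 0, 0, 0, 0, 0, 0, 0, 0, 0, 0, 0, 0, 0, 0, 0, 0, 0, 0, 0, 0, 0, 0, 0, 0, 0, 0, 0, 0, 0, 0, 0, 0, 0, 0, 0, 0, 0]
  fingers: 1
  force: 60

```text
clock: 36.2
tool_pos: [548.4, -8.4, 15.1]
tool_rot: [1.0, -0.0, 0.001, 0.0]
contact_force: [-0.4, -0.5, 6.0]
grip_width: 44.8
```

Run:
```python
from h import *
d=cam('wrist');cv2.imwrite('pics/w13.png',d['image'])
```

```text
(no output)
```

View pics/w13.png

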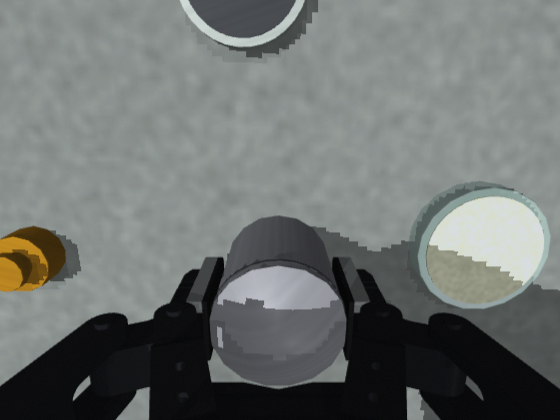

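Emit:
send_rows:
  commands: [0, 0, -0.005, 0, 0, 0, 0, 0, -0.012, 0, 0, 0, 0, 0, -0.022, 0, 0, 0, 0, 0, -0.035, 0, 0, 0, 0, 0, -0.048, 0, 0, 0, 0, 0, -0.06, 0, 0, 0, 0, 0, -0.067, 0, 0, 0, 0, 0, -0.07, 0, 0, 0]

```text
clock: 36.92
tool_pos: [549.1, -8.5, 86.9]
tool_rot: [1.0, -0.0, 0.002, 0.0]
contact_force: [0.4, 0.4, -0.9]
grip_width: 44.5
```

Emit:
send_rows:
  commands: [0, -0.008, 0, 0, 0, 0, -0.001, -0.023, 0, 0, 0, 0, -0.002, -0.045, 0, 0, 0, 0, -0.003, -0.072, 0, 0, 0, 0, -0.004, -0.1, 0, 0, 0, 0, -0.005, -0.128, 0, 0, 0, 0, -0.006, -0.156, 0, 0, 0, 0, -0.007, -0.184, 0, 0, 0, 0]

```text
clock: 37.58
tool_pos: [539.3, 177.5, 83.3]
tool_rot: [1.0, -0.0, -0.001, 0.0]
contact_force: [0.6, 0.3, -1.3]
grip_width: 44.7
```

Emit:
send_rows:
  commands: [-0.001, -0.026, 0, 0, 0, 0, -0.002, -0.048, 0, 0, 0, 0, -0.003, -0.066, 0, 0, 0, 0, -0.003, -0.077, 0, 0, 0, 0, -0.003, -0.082, 0, 0, 0, 0, -0.003, -0.083, 0, 0, 0, 0, -0.003, -0.083, 0, 0, 0, 0, -0.003, -0.083, 0, 0, 0, 0]

```text
clock: 38.25
tool_pos: [537.5, 257.8, 84.0]
tool_rot: [1.0, -0.0, -0.0, 0.0]
contact_force: [-1.4, -0.3, -1.8]
grip_width: 44.7
```

Run:
```python
from h import *
st=bot.get_state();print(st['tool_pos'],st['tool_rot'].round(3))
d=cam('wrist');cv2.imwrite('pics/w14.png',d['image'])
```

```text
[537.507334   257.81166846  84.00992751] [ 1. -0. -0.  0.]
```

View pics/w14.png

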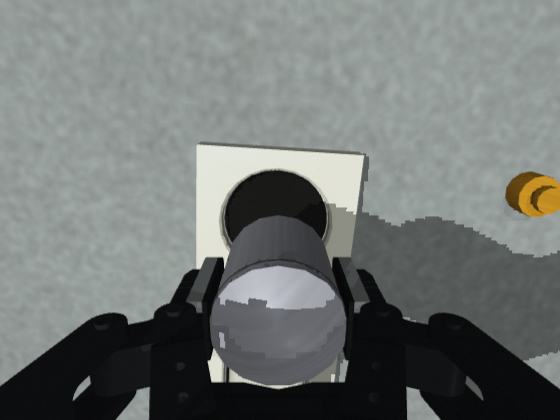

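Aligned over the round recess. From z 84.0 to 21.1 is 62.9 mm; I'll go 58.5 first.

Emit:
send_rows:
  commands: [0.001, -0.001, 0.008, 0, 0, 0, 0.001, -0.001, 0.02, 0, 0, 0, 0.001, -0.001, 0.034, 0, 0, 0, 0.001, -0.001, 0.046, 0, 0, 0, 0.001, -0.001, 0.053, 0, 0, 0, 0.001, -0.001, 0.057, 0, 0, 0, 0.001, -0.001, 0.0585, 0, 0, 0, 0.001, -0.001, 0.0585, 0, 0, 0]

```text
clock: 38.97
tool_pos: [538.3, 259.6, 25.1]
tool_rot: [1.0, -0.0, -0.0, 0.0]
contact_force: [0.5, 0.5, -2.5]
grip_width: 44.7
```

Emit:
send_rows:
  commands: [0, 0, 0.001, 0, 0, 0, 0, 0, 0.002, 0, 0, 0, 0, 0, 0.003, 0, 0, 0, 0, 0, 0.004, 0, 0, 0, 0, 0, 0.0045, 0, 0, 0, 0, 0, 0.005, 0, 0, 0, 0, 0, 0.005, 0, 0, 0]

```text
clock: 39.55
tool_pos: [538.7, 259.8, 21.2]
tool_rot: [1.0, -0.0, 0.0, -0.0]
contact_force: [-0.7, 0.1, 1.1]
grip_width: 44.8
```

Run:
```python
from h import *
st=bot.get_state();print(st['tool_pos'],st['contact_force'])
d=cam('scene'); cv2.imwrite('pics/s15.png',cv2.resize(d['image'][60:260,300:500],None,fx=3,fy=3))
```

```text
[538.71931    259.78264032  21.1600639 ] [-0.70040871  0.14092813  1.12053282]
```

View pics/s15.png

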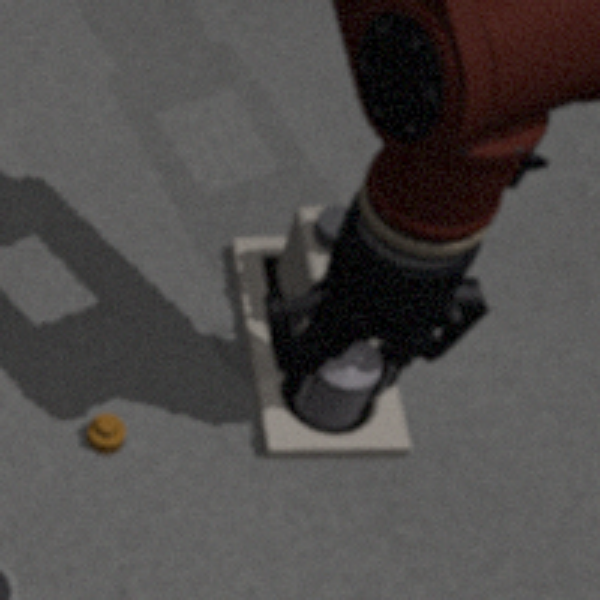

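Emit:
send_rows:
  commands: [0, 0, 0.0005, 0, 0, 0, 0, 0, 0.0005, 0, 0, 0, 0, 0, 0.0005, 0, 0, 0]

```text
clock: 39.85
tool_pos: [538.7, 259.8, 21.1]
tool_rot: [1.0, -0.0, -0.0, 0.0]
contact_force: [-3.5, -0.3, 5.2]
grip_width: 44.8
```

Emit:
send_rows:
  commands: [0, 0, 0, 0, 0, 0, 0, 0, 0, 0, 0, 0, 0, 0, 0, 0, 0, 0, 0, 0, 0, 0, 0, 0, 0, 0, 0, 0, 0, 0, 0, 0, 0, 0, 0, 0, 0, 0, 0, 0, 0, 0, 0, 0, 0, 0, 0, 0]
  fingers: -1

```text
clock: 40.52
tool_pos: [538.6, 259.7, 20.2]
tool_rot: [1.0, -0.0, -0.0, 0.0]
contact_force: [0.0, 0.6, 0.1]
grip_width: 84.9
```

Emit:
send_rows:
  commands: [0, 0, -0.01, 0, 0, 0, 0, 0, -0.025, 0, 0, 0, 0, 0, -0.045, 0, 0, 0, 0, 0, -0.07, 0, 0, 0, 0, 0, -0.1, 0, 0, 0, 0, 0, -0.125, 0, 0, 0, 0, 0, -0.145, 0, 0, 0, 0, 0, -0.155, 0, 0, 0]

```text
clock: 41.18
tool_pos: [540.7, 260.5, 180.1]
tool_rot: [1.0, -0.0, 0.003, -0.001]
contact_force: [1.5, -0.5, 0.5]
grip_width: 85.4
```

Emit:
send_rows:
  commands: [0, 0.01, 0, 0, 0, 0, 0, 0.035, 0, 0, 0, 0, 0, 0.07, 0, 0, 0, 0, 0, 0.11, 0, 0, 0, 0, 0, 0.15, 0, 0, 0, 0, 0, 0.185, 0, 0, 0, 0, 0, 0.21, 0, 0, 0, 0, 0, 0.225, 0, 0, 0, 0]

```text
clock: 41.85
tool_pos: [536.8, 31.2, 173.3]
tool_rot: [1.0, -0.001, -0.002, 0.001]
contact_force: [0.3, -0.1, 0.1]
grip_width: 85.2
```

Run:
```python
from h import *
d=cam('top'); cv2.imwrite('pics/t16.png',d['image']); W=cloud(d);V=cloud(cam('scene'))
cv2.imwrite('pics/s16.png',cam('scene')['image'])
for n,(x,y,r,H) in dict(bottle=(428,-293,35,102),jar=(511,-294,38,68),vial=(587,-295,24,76),flat=(451,264,45,96),cup=(537,259,32,66)).items():
  for C in (W,V):
    q=C.reshape(-1,3); q=q[(np.hypot(q[:,0]-x,q[:,1]-y)<r)&(q[:,2]>20)]
    if len(q)<20: print(n,'few');continue
    t=q[q[:,2]>np.percentile(q[:,2],99)-6]
    print(n,'ztop',np.percentile(q[:,2],99).round(1),'exp',H,'all',((q[:,:2].min(0)+q[:,:2].max(0))/2).round(1),'top',((t[:,:2].min(0)+t[:,:2].max(0))/2).round(1))
```

```text
bottle ztop 104.4 exp 102 all [ 429.2 -291.8] top [ 429.3 -293.9]
bottle ztop 105.0 exp 102 all [ 430.2 -292.1] top [ 428.7 -292.1]
jar ztop 71.6 exp 68 all [ 510.6 -294.6] top [ 510.3 -294.8]
jar ztop 71.2 exp 68 all [ 511. -294.] top [ 511. -294.]
vial ztop 79.5 exp 76 all [ 585.6 -295. ] top [ 586.8 -296.3]
vial ztop 79.0 exp 76 all [ 587.4 -295. ] top [ 586.  -295.3]
flat ztop 98.7 exp 96 all [451.9 263.7] top [452.1 264.3]
flat ztop 98.3 exp 96 all [451.7 263.4] top [450.6 264.3]
cup ztop 67.9 exp 66 all [537.9 258.5] top [538.2 258. ]
cup ztop 68.0 exp 66 all [537.8 259.6] top [538.5 257.5]
```

View pics/t16.png

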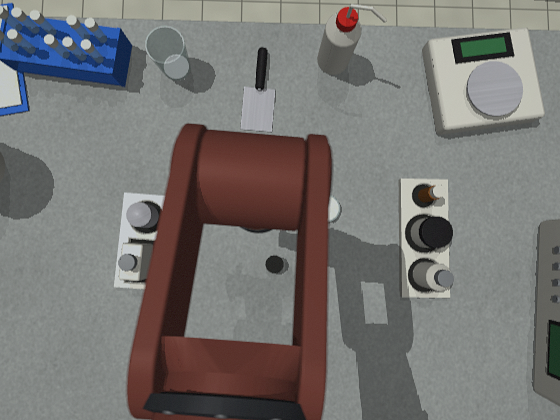

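View pics/s16.png

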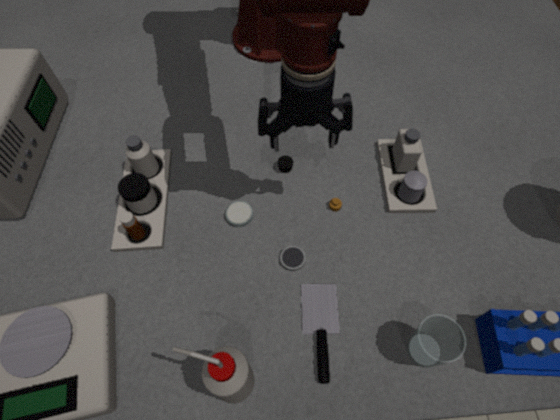

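```bash
python3 -c "
from station import job_done; print(job_done())"
```

```text
the job is handed in; nothing more can be done
None
```

All five containers are in their recesses, and I handed the job in at about 42 s of the 128 s allowed. I placed them in the order you listed: tall bottle, jar and vial in the long tray, then the flat-sided bottle and density cup in the short tray. Each was lowered until the force reading showed it touching the floor of its recess, then released.

- **Position:** in the last pictures from both fixed cameras, every container stands upright. Each is within about 2 mm of its recess centre, and cap and body centres agree to about 2 mm.
- **Height:** tops read 2–4 mm above the expected values. The same bias was there before I moved anything, and the rise from bench to tray is about the expected 6 mm (5.5–6.3 mm).
- **Forces:** the highest contact force I saw reported was about 12 N. The gripper was open and clear of everything at hand-in.

No check failed or disagreed beyond that height bias.

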